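# Put the stray game pieces back in their trays

## Task

Put away the loose game pieces: both dominoes flat in the long tray, both checkers flat in the round dish, and the chess pawn standing upright in the square tray. Each piece must rest on the floor of its tray, the same side up as now, none on top of another. Set the pieces down gently, do not drop them, and leave the mug and the cue chalk where they stand.

Things in the scene. Friction and masses are not known exactly. Their poses are not given: they have to be found in the camera images.
- domino_a: light-wood domino, 56 x 28 x 12 mm, loose, lying flat with its pips up, mass about 25 g; origin at the centre of its underside, x along its length (56 mm), y across (28 mm), z up; the two dominoes are interchangeable
- domino_b: light-wood domino, 56 x 28 x 12 mm, loose, lying flat with its pips up, mass about 25 g; origin at the centre of its underside, x along its length (56 mm), y across (28 mm), z up; the two dominoes are interchangeable
- checker_a: light-wood checker (draughts piece), a flat disc 36 mm in diameter and 12 mm thick, loose, lying flat with its ringed face up, mass about 20 g; origin at the centre of its underside, z up; the two checkers are interchangeable
- checker_b: light-wood checker (draughts piece), a flat disc 36 mm in diameter and 12 mm thick, loose, lying flat with its ringed face up, mass about 20 g; origin at the centre of its underside, z up; the two checkers are interchangeable
- pawn: light-wood chess pawn, 55 mm tall, loose, standing upright; foot a disc 30 mm in diameter, narrow waist 12 mm thick and a small collar at 31 to 34 mm, on top a ball head 22 mm in diameter centred 44 mm above the underside (grip it there); mass about 35 g, heavy foot; origin at the centre of its underside, z up
- long_tray: fixed brown-wood rectangular open tray, 100 x 160 mm outside, 16 mm high, walls and floor 5 mm thick, so 90 x 150 mm inside; origin at the centre of its underside on the table, x along its short side, y along its long side, z up
- round_dish: fixed brown-wood round open dish, 140 mm outside diameter, 16 mm high, wall and floor 5 mm thick, flat floor about 126 mm across inside; origin at the centre of its underside on the table, z up
- square_tray: fixed brown-wood square open tray, 96 x 96 mm outside, 16 mm high, walls and floor 5 mm thick, so 86 x 86 mm inside; origin at the centre of its underside on the table, x and y along its sides, z up
- mug: white ceramic mug, 76 mm diameter, 90 mm high, handle on its +y side, loose, to be left alone; origin at the centre of its underside
- chalk: cube of cue chalk in paper, 22 mm, loose, to be left alone; origin at the centre of its underside
Not all that is in view belongs to the job. What is shaped like the long_tray but green or grey is not meant.

How it is judged (in metres and radians):
At the end, for the whole second after the job is handed in: Dominoes within 36 mm (across) and 66 mm (along) of the long tray's middle, checkers within 50 mm of the dish's, pawn within 33 mm each way of the square tray's; all within 4 mm of the tray floor, tilted under 0.12 rad, at rest (0.02 m/s, 0.3 rad/s), released (x of domino_a in the frame of long_tray between -0.036 and 0.036 m and y of domino_a in the frame of long_tray between -0.066 and 0.066 m and z of each of domino_a, domino_b in the frame of long_tray below 0.009 m and angle between each of domino_a, domino_b, checker_a, checker_b, pawn's own z axis and vertical below 0.12 rad and linear speed of each of domino_a, domino_b, checker_a, checker_b, pawn below 0.02 m/s and angular speed of each of domino_a, domino_b, checker_a, checker_b, pawn below 0.3 rad/s and x of domino_b in the frame of long_tray between -0.036 and 0.036 m and y of domino_b in the frame of long_tray between -0.066 and 0.066 m and horizontal distance between each of checker_a, checker_b and round_dish below 0.05 m and z of each of checker_a, checker_b in the frame of round_dish below 0.009 m and x of pawn in the frame of square_tray between -0.033 and 0.033 m and y of pawn in the frame of square_tray between -0.033 and 0.033 m and z of pawn in the frame of square_tray below 0.009 m); the robot touches nothing.
It fails at once if the mug or the chalk is moved by more than 20 mm (distance of any of mug, chalk from where it was at the start of the episode above 0.02 m).
It fails at once if a piece is dropped (falls free at over 0.9 m/s, a drop of about 40 mm) ((linear speed of domino_a above 0.9 m/s and contact force between domino_a and the fingers below 0.01 N) or (linear speed of domino_b above 0.9 m/s and contact force between domino_b and the fingers below 0.01 N) or (linear speed of checker_a above 0.9 m/s and contact force between checker_a and the fingers below 0.01 N) or (linear speed of checker_b above 0.9 m/s and contact force between checker_b and the fingers below 0.01 N) or (linear speed of pawn above 0.9 m/s and contact force between pawn and the fingers below 0.01 N)).
It also fails if it takes over 128 s, if anything falls off the work surface, if the arm or the gripper's body presses on something with over 40 N, if the wrist force passes 120 N, or if a joint passes its speed limit or range.

## Robot

A 6-joint arm with a two-finger parallel gripper is mounted at the origin on the work surface. World frame = base frame: x ahead of the robot, y to its left, z up, the work surface at z = 0. Lengths are in mm, angles in rad, forces in N, time in s.
With the tool pointing down it reaches from about 275 to 825 mm from the base axis. Payload 4.9 kg.
Tool frame: the origin (TCP) lies at the very end of the fingers, on their centre line; the grasp point (between the pads) lies 19 mm behind it; z points along the fingers, y is the line along which they close (so a half turn about z gives the same grasp; the last joint's range is limited). The gripper opens to 85 mm and grips with 20 to 120 N. Pads are 22 mm wide; open, the fingers measure 114 mm over their backs; the gripper's body (76 mm by 85 mm) begins 54 mm behind the grasp point. The pads swing forward as they close: fully open they stand 13 mm farther back than shut.
Start: joints at [1.165, 0.326, -0.193, 1.052, 0, 1.437], TCP at [147.65, 529.828, 231.281] pointing down, gripper open.
Joint ranges: [-2.65, 2.65], [-0.97, 1.79], [-1.3, 1.35], [-1.93, 2.1], [-1.47, 1.37], [-3.14, 3.14]. Speed limits (rad/s): [2.57, 2.57, 3.14, 3.14, 3.14, 3.14].

## Interface

Orientations are given as [roll, pitch, yaw] about the fixed x, y, z axes, in that order (R = Rz(yaw) Ry(pitch) Rx(roll)).
In Python, from bench import bot, solve_ik, imaging gives the robot as it stands. Calls block until the motion is done:
- bot.move_ptp(position, orientation): joint-space move of the TCP to a pose.
- bot.movel(position, rot=None, max_speed=150, threshold=None): straight line of the TCP; rot=None keeps the orientation; max_speed is the mean speed in mm/s. With threshold (N) it stops when the force on the tool has changed by that much, and returns True; else False.
- bot.move_j(angles): joint-space move.
- bot.grip(opening, effort=None): opening from 0.0 (shut) to 1.0 (fully open); effort is the grip in N (None keeps the last); returns when the fingers have stopped.
- bot.dwell(seconds).
- solve_ik(position, orientation): joint angles nearest the present ones, or None.
- bot.get_state(): the state.
- imaging.capture(name): name is "scene" or "side" or "wrist"; returns the picture (480x640x3 uint8, blue, green, red); there is no depth.
- imaging.camera_model(name): a dict with "K" (3x3 intrinsics, pixels), "position" and "rotation" of the camera in the world. Camera axes: x right, y up, looking along -z (the intrinsics and any distortion apply to the point x, -y, -z); pixel columns grow to the right and rows downward; lengths in mm; the calibration is good to about 2 mm. A picture is of the moment at which its call begins: read the wrist's pose just before it. camera_model takes no time and is no camera call; for the wrist camera it gives the pose at the moment of the call.
A pose or a line that the arm cannot do raises bot.IKError and nothing moves.
- bot.sign_off(): hands the job in; it is judged then, once.
The state is a dict: "t": time; "qpos": joint angles; "joint_velocities": joint speeds; "effort": joint torques, N m; "tcp_pos": TCP position; "orientation": TCP orientation; "contact_force": force on the tool from outside, world axes, zero at the start; "wrist_torque": the same for the moment, N m; "opening": opening from 0.0 (shut) to 1.0 (fully open); "gripper_force": force on a finger pad.
Only numpy, scipy, OpenCV 4.12 (cv2) and the standard library are available. Lean on these libraries where they do the work, as an engineer would, in place of code of your own. Each camera call takes 0.05 s, during which the arm holds its last target. There are 200 camera calls.

## Working session

There is one attempt and no reset: what is moved stays moved. The work goes in short steps, each a Python script; the robot and the scene stay as the last script left them, time stands still between calls to the robot, and variables do not carry over. Pictures are saved under pics/ and viewed, at most 14 in all, crops included, and the job is handed in when it is done.

```bash
mkdir -p pics; ls; python3 - <<'E'
from bench import bot, imaging
import cv2
for n in ("scene","side","wrist"):
    m=imaging.camera_model(n); print(n,{k:(v.round(3).tolist() if hasattr(v,'round') else v) for k,v in m.items()})
    im=imaging.capture(n); cv2.imwrite(f"pics/{n}0.png",im)
print(bot.get_state())
E
```

```text
pics
scene {'K': [[467.482, 0.0, 310.917], [0.0, 467.482, 238.206], [0.0, 0.0, 1.0]], 'position': [998.08, -313.408, 915.915], 'rotation': [0.535, 0.0, 1.173]}
side {'K': [[468.624, 0.0, 324.912], [0.0, 468.624, 232.214], [0.0, 0.0, 1.0]], 'position': [-36.524, -786.813, 562.5], 'rotation': [1.04, 0.016, -0.694]}
wrist {'K': [[331.843, 0.0, 318.392], [0.0, 331.843, 232.893], [0.0, 0.0, 1.0]], 'position': [70.282, 550.635, 374.863], 'rotation': [-0.318, 0.002, 1.299]}
{'t': 0.15, 'qpos': array([ 1.16477008e+00,  3.26769958e-01, -1.93323621e-01,  1.05201962e+00,
       -5.17935596e-06,  1.43660316e+00]), 'joint_velocities': array([ 0.00101149, -0.00253496,  0.00080772,  0.0007887 ,  0.00026779,
        0.00124218]), 'effort': array([ 1.19744273e-03, -4.43703246e+01,  2.62664813e+01,  1.04612080e-02,
       -1.17372279e-04,  7.86386124e-06]), 'tcp_pos': array([147.48792126, 529.40621904, 230.69533015]), 'orientation': array([-3.14028693e+00, -1.71052493e-04,  2.86975947e+00]), 'contact_force': array([ 0.05686102, -0.18582608,  0.4560988 ]), 'wrist_torque': array([ 0.00442475, -0.00639454, -0.08698428]), 'gripper_force': 0.0, 'opening': 0.9998210168642364}
```

View pics/scene0.png

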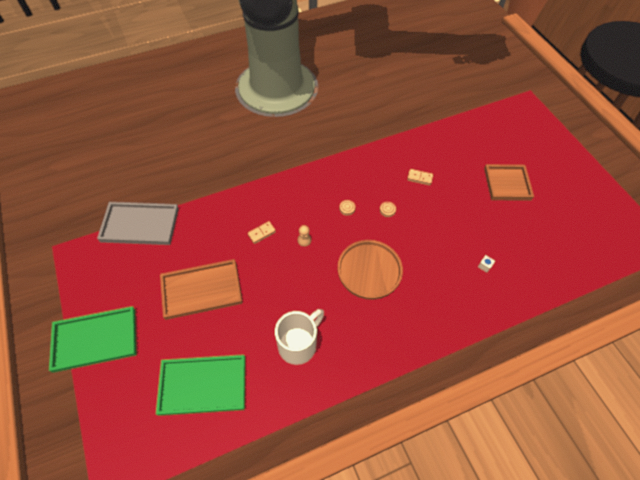

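View pics/side0.png

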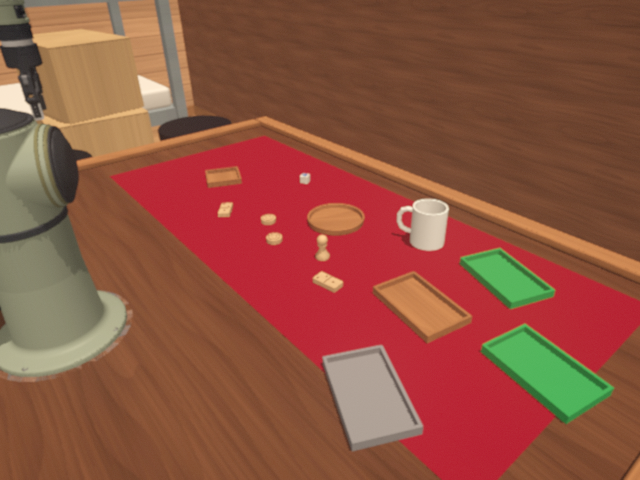

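The scene view shows these things:
- Dominoes at (262,232) and (420,177), and checkers at (347,207) and (388,209).
- Pawn with its foot at (304,241), and the mug at (297,337).
- Chalk at (487,263), which is a small cube and not a piece.
- Brown long tray at (201,288). The lookalikes are the grey tray at (139,223) and the green ones at (93,338) and (201,384).
- Round dish at (370,269) and brown square tray at (509,182).

The side view agrees.

```bash
cat > h.py <<'E'
import numpy as np, cv2
from scipy.spatial.transform import Rotation as Rn
from bench import bot, solve_ik, imaging
def rot(m):
    r=np.asarray(m["rotation"],float)
    return r if r.shape==(3,3) else Rn.from_euler("xyz",r).as_matrix()
def p2w(px,z,m):
    d=np.c_[np.atleast_2d(px).astype(float),np.ones(len(np.atleast_2d(px)))]@np.linalg.inv(m["K"]).T
    d=(d*[1,-1,-1])@rot(m).T; c=np.asarray(m["position"],float)
    return (c+d*((z-c[2])/d[:,2])[:,None])[:,:2]
def w2p(w,m):
    q=(np.atleast_2d(w)-m["position"])@rot(m)*[1,-1,-1]@np.asarray(m["K"]).T
    return q[:,:2]/q[:,2:]
def rectify(im,m,z,x0,x1,y0,y1,s):
    # top view: column = (y1-y)*s, row = (x1-x)*s
    c=np.array([[x0,y0],[x0,y1],[x1,y1],[x1,y0]],float)
    H=cv2.getPerspectiveTransform(w2p(np.c_[c,np.full(4,z)],m).astype(np.float32),np.c_[(y1-c[:,1])*s,(x1-c[:,0])*s].astype(np.float32))
    return cv2.warpPerspective(im,H,(int((y1-y0)*s),int((x1-x0)*s)),flags=cv2.INTER_CUBIC)
E
python3 - <<'E'
from h import *
S=imaging.camera_model("scene"); D=imaging.camera_model("side")
names="domA domB chkA chkB pawnfoot mug chalk long dish square".split()
sc=[(262,232),(420,177),(347,207),(388,209),(304,241),(297,345),(487,263),(201,288),(370,269),(509,182)]
sd=[(328,282),(225,210),(274,239),(268,219),(323,256),(428,235),(305,178),(421,305),(336,218),(223,177)]
z=[8,8,8,8,3,20,11,5,5,5]
for n,a,b,h in zip(names,sc,sd,z): print(n,p2w(a,h,S).round(0),p2w(b,h,D).round(0))
im=cv2.imread("pics/scene0.png")
r=rectify(im,S,12,260,700,-330,470,1); cv2.imwrite("pics/top.png",r)
E
```

```text
domA [[ 444. -202.]] [[ 441. -208.]]
domB [[445. 208.]] [[440. 201.]]
chkA [[456.   6.]] [[454.  -1.]]
chkB [[499.  92.]] [[497.  88.]]
pawnfoot [[ 500. -122.]] [[ 498. -124.]]
mug [[ 723. -228.]] [[ 714. -233.]]
chalk [[710. 223.]] [[713. 219.]]
long [[ 524. -369.]] [[ 528. -372.]]
dish [[622. -16.]] [[629. -15.]]
square [[541. 402.]] [[544. 398.]]
```

View pics/top.png

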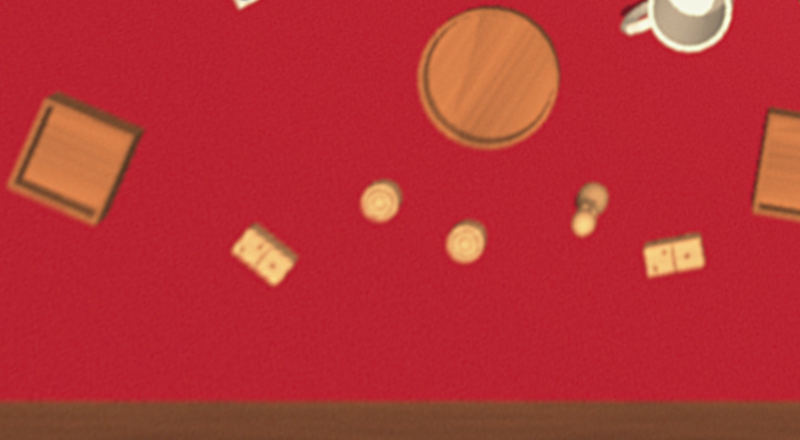

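```bash
cat > fit.py <<'E'
from h import *
from scipy.optimize import minimize
K=6; a=np.linspace(0,2*np.pi,40,endpoint=False); C=np.c_[np.cos(a),np.sin(a)]
def disc(r,z): return np.c_[C*r,np.full(40,z)]
def box(l,w,h): return [np.array([[i*l/2,j*w/2,k*h] for i in(-1,1) for j in(-1,1) for k in(0,1)])]
P={"dom":box(56,28,12),"chk":[np.r_[disc(18,0),disc(18,12)]],"long":box(100,160,16),"square":box(96,96,16),
 "dish":[np.r_[disc(70,0),disc(70,16)]],
 "pawn":[np.r_[disc(15,0),disc(15,5)],np.r_[disc(6,5),disc(6,34)],np.r_[disc(11,44),disc(7.8,36.2),disc(7.8,51.8),disc(.1,55)]]}
M={n:imaging.camera_model(n) for n in("scene","side")}
def mask(im):
    h=cv2.cvtColor(cv2.resize(cv2.GaussianBlur(im,(3,3),0),None,fx=K,fy=K,interpolation=cv2.INTER_CUBIC),cv2.COLOR_BGR2HSV)
    return ((h[...,0]>4)&(h[...,0]<40)).astype(np.uint8)
def draw(kind,p,m,shape):
    out=np.zeros(shape,np.uint8); c,s=np.cos(p[2]),np.sin(p[2]); R=np.array([[c,-s,0],[s,c,0],[0,0,1]])
    for part in P[kind]:
        q=(w2p(part@R.T+[p[0],p[1],0],m)+.5)*K-.5
        cv2.fillConvexPoly(out,cv2.convexHull((q*16).round().astype(np.int32)),1,shift=4)
    return out
def fit(kind,guess,masks):
    res=[]
    for names in (("scene",),("side",),("scene","side")):
        sub={}
        for n in names:
            d=draw(kind,guess,M[n],masks[n].shape); k=cv2.dilate(d,np.ones((71,71),np.uint8))
            x,y,w,h=cv2.boundingRect(k); sub[n]=(x,y,w,h,masks[n][y:y+h,x:x+w]&k[y:y+h,x:x+w])
        def cost(p):
            t=0
            for n,(x,y,w,h,mk) in sub.items():
                d=draw(kind,p,M[n],masks[n].shape)[y:y+h,x:x+w]; t+=1-(d&mk).sum()/max((d|mk).sum(),1)
            return t/len(sub)
        g=np.array(guess,float); s=np.vstack([g,g+[8,0,0],g+[0,8,0],g+[0,0,.3]])
        r=minimize(cost,g,method="Nelder-Mead",options=dict(initial_simplex=s,xatol=.05,fatol=1e-4,maxfev=120))
        res.append((r.x,r.fun))
    return res
E
python3 - <<'E'
from fit import *
import json
masks={n:mask(cv2.imread(f"pics/{n}0.png")) for n in M}
G={"domA":("dom",442,-205,1.45),"domB":("dom",443,205,-2.5+3.14+.0),"chkA":("chk",455,3,0),"chkB":("chk",498,90,0),"pawn":("pawn",499,-123,0),
"long":("long",526,-371,-.1),"dish":("dish",625,-15,0),"square":("square",542,400,-.35)}
# domB long axis in top view runs right-down: dy<0, dx<0
G["domB"]=("dom",443,205,np.arctan2(36,43)+.2)
out={}
for n,(k,*g) in G.items():
    r=fit(k,g,masks); out[n]=r[2][0].tolist()
    print(n,*[f"{p[0]:.1f} {p[1]:.1f} {p[2]:.2f} iou{1-f:.2f} |" for p,f in r])
json.dump(out,open("poses.json","w"))
im=cv2.imread("pics/scene0.png"); big=cv2.resize(im,None,fx=K,fy=K,interpolation=cv2.INTER_CUBIC)
for n,p in out.items():
    c,_=cv2.findContours(draw(G[n][0],p,M["scene"],masks["scene"].shape),cv2.RETR_EXTERNAL,cv2.CHAIN_APPROX_NONE); cv2.drawContours(big,c,-1,(255,255,0),2)
cv2.imwrite("pics/chk1.png",cv2.resize(big[150*K:325*K,150*K:550*K],(800,350),interpolation=cv2.INTER_AREA))
E
```

```text
domA 441.6 -203.3 1.76 iou0.97 | 443.7 -203.1 1.75 iou0.97 | 442.5 -203.3 1.77 iou0.93 |
domB 442.1 209.1 0.89 iou0.94 | 443.8 208.2 0.87 iou0.94 | 442.9 208.7 0.89 iou0.92 |
chkA 455.3 5.9 0.02 iou0.97 | 457.5 5.5 -0.07 iou0.96 | 456.5 5.9 0.01 iou0.93 |
chkB 496.4 91.8 0.20 iou0.96 | 498.5 91.6 0.08 iou0.95 | 497.9 91.7 0.11 iou0.93 |
pawn 496.0 -120.3 0.29 iou0.93 | 498.6 -119.9 0.15 iou0.63 | 496.3 -120.5 0.18 iou0.77 |
long 524.7 -369.5 -0.17 iou0.99 | 526.5 -369.7 -0.17 iou0.99 | 525.6 -369.4 -0.17 iou0.98 |
dish 621.0 -17.2 0.27 iou0.96 | 624.8 -17.7 0.03 iou0.92 | 623.1 -18.6 0.10 iou0.94 |
square 540.1 398.5 -0.42 iou0.97 | 543.0 397.8 -0.41 iou0.97 | 541.8 397.9 -0.41 iou0.96 |
```

View pics/chk1.png

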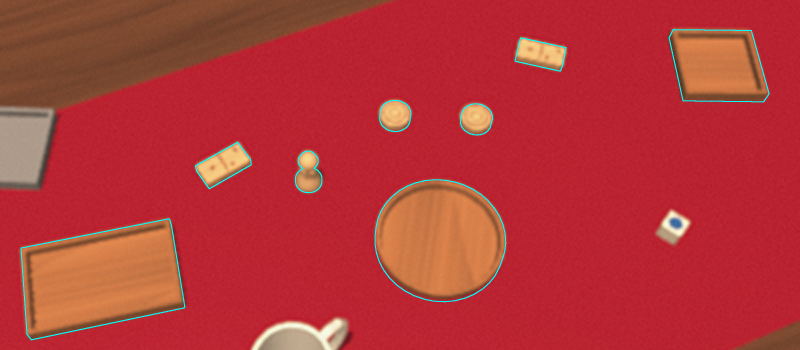

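Both cameras agree within about 2 mm, and the overlay outlines match all pieces and trays, with the brown long tray at (100,280) in the crop. I'll start with the checker at (456,6).

```bash
cat > act.py <<'E'
from h import *
def orient(x,y,z,close):
    q0=bot.get_state()["qpos"]; best=None
    for k in (-1,1):
        yaw=(close+k*np.pi/2+np.pi)%(2*np.pi)-np.pi; o=[np.pi,0,yaw]; q=solve_ik([x,y,z],o)
        if q is not None:
            c=np.abs(np.asarray(q)-q0).max()+max(0,abs(q[5])-2.8)*10
            if best is None or c<best[0]: best=(c,o)
    return best[1]
def st(tag):
    s=bot.get_state(); print(tag,"t%.1f"%s["t"],"tcp",s["tcp_pos"].round(1),"open%.3f"%s["opening"],"gf%.1f"%s["gripper_force"],"F",s["contact_force"].round(1)); return s
def pick(x,y,close,z,opening=.65,effort=30,up=110):
    o=orient(x,y,z,close)
    bot.move_ptp([x,y,up],o); bot.grip(opening,effort)
    bot.movel([x,y,z+25],o,max_speed=150)
    hit=bot.movel([x,y,z],o,max_speed=50,threshold=8); st(f"down hit={hit}")
    bot.grip(0.0,effort); s=st("gripped")
    bot.movel([x,y,up],o,max_speed=120); st("lifted")
    return s["tcp_pos"][2]
def place(x,y,close,zg,up=110,dz=5,opening=.5):
    z=zg+dz; o=orient(x,y,z,close)
    bot.move_ptp([x,y,up],o); st("over")
    bot.movel([x,y,z+8],o,max_speed=120)
    hit=bot.movel([x,y,z-1.5],o,max_speed=20,threshold=3); st(f"set hit={hit}")
    bot.grip(opening); st("released"); bot.movel([x,y,up],o,max_speed=120)
E
python3 - <<'E'
from act import *
zg=pick(456.5,5.9,0,3)
print(zg); cv2.imwrite("pics/w1.png",imaging.capture("wrist"))
E
```

```text
down hit=False t4.1 tcp [456.3   5.9   2.8] open0.649 gf0.0 F [ 1.  -0.7  1.1]
gripped t4.4 tcp [456.8   5.9   3.4] open0.401 gf29.6 F [-0.8  0.5  4.3]
lifted t5.5 tcp [455.9   6.  109.4] open0.402 gf29.9 F [-0.4 -0.1 -0.1]
3.407084285418832
```

View pics/w1.png

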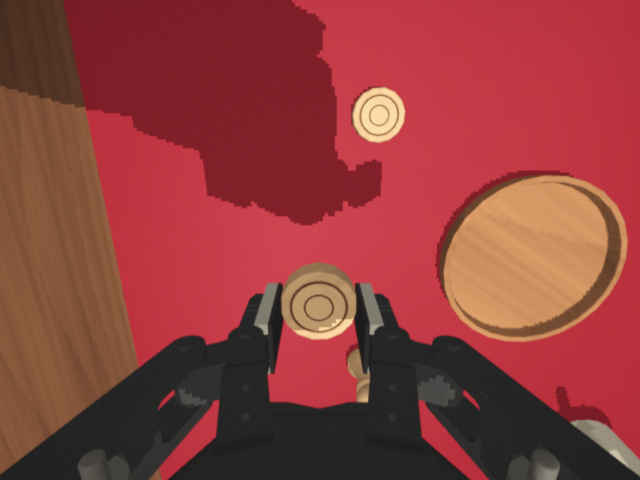

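The checker is held squarely between the pads at (318,300), ringed face up, so I'll place it.

```bash
python3 - <<'E'
from act import *
place(623,-46,0,3.2)
zg=pick(497.5,91.7,0,3); 
if bot.get_state()["opening"]>.3: place(623,10,0,zg)
cv2.imwrite("pics/w2.png",imaging.capture("wrist"))
E
```

```text
over t6.3 tcp [621.2 -45.5 108.7] open0.399 gf29.9 F [-0.6 -0.4 -0.7]
set hit=True t7.6 tcp [623.3 -46.1   8.5] open0.404 gf30.2 F [-0.4 -0.1  4.2]
released t7.9 tcp [622.3 -45.9   7.5] open0.499 gf0.0 F [ 0.2  0.8 -0.3]
down hit=False t11.3 tcp [497.3  91.7   2.8] open0.651 gf0.0 F [0.  0.3 0.2]
gripped t11.6 tcp [497.9  91.7   3.5] open0.403 gf29.7 F [-0.6 -0.3  3.7]
lifted t12.7 tcp [496.9  91.7 109.3] open0.403 gf29.9 F [ 0.4 -0.1 -0.2]
over t13.3 tcp [622.    9.8 108.5] open0.404 gf29.9 F [-0.5  0.5 -0.2]
set hit=True t14.7 tcp [623.3   9.9   8.5] open0.402 gf30.2 F [-0.5  0.7  4.5]
released t14.9 tcp [622.3  10.    7.5] open0.503 gf0.0 F [ 0.3 -0.1  0. ]
```

View pics/w2.png

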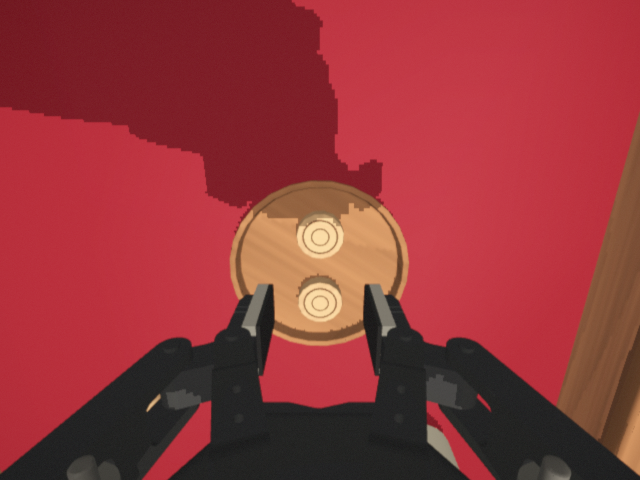

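Both checkers lie flat in the dish at (320,237) and (320,302), well apart. Next are the dominoes.

```bash
python3 - <<'E'
from act import *
c=np.array([525.6,-369.4]); th=-.17; u=np.array([-np.sin(th),np.cos(th)])
for (x,y,a),s in (((442.5,-203.3,1.76),-35),((442.9,208.7,.89),35)):
    zg=pick(x,y,a-np.pi/2,3,opening=.55,up=150)
    if bot.get_state()["opening"]<.25: print("missed"); break
    place(*(c+s*u),th,zg,up=150,opening=.45)
cv2.imwrite("pics/w3.png",imaging.capture("wrist"))
E
```

```text
down hit=False t18.9 tcp [ 442.4 -203.2    2.8] open0.546 gf0.0 F [ 0.4  0.2 -0.7]
gripped t19.2 tcp [ 442.8 -203.5    3.3] open0.316 gf29.8 F [0.3 0.4 0.7]
lifted t20.6 tcp [ 442.  -203.   149.3] open0.320 gf29.6 F [ 0.2  0.  -0.1]
over t21.4 tcp [ 519.  -402.6  149.1] open0.317 gf29.6 F [-0.1  0.1 -0.8]
set hit=True t23.2 tcp [ 519.7 -404.     8.4] open0.316 gf30.1 F [-0.7  0.3  4.8]
released t23.4 tcp [ 519.1 -403.4    7.3] open0.449 gf0.0 F [0.3 0.4 0.5]
down hit=False t28.8 tcp [442.7 208.7   2.8] open0.551 gf0.0 F [ 0.1 -0.1 -0.2]
gripped t29.1 tcp [443.3 208.8   3.3] open0.318 gf29.8 F [-1.1 -0.2  2. ]
lifted t30.5 tcp [442.3 208.5 149.3] open0.316 gf29.5 F [-0.3 -0.  -0.2]
over t32.5 tcp [ 531.8 -333.9  149.9] open0.315 gf29.5 F [0.5 0.4 0.6]
set hit=True t34.2 tcp [ 531.7 -335.1    8.4] open0.320 gf30.1 F [-1.6  0.7  4.9]
released t34.5 tcp [ 531.  -334.5    7.4] open0.447 gf0.0 F [-0.6 -0.2  0.4]
```

View pics/w3.png

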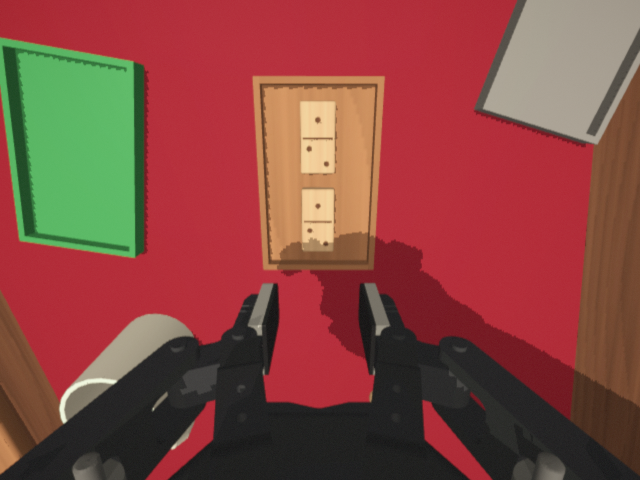

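Both dominoes lie pips up in the brown tray at (317,136) and (317,219). The pawn is last, gripped by its head.

```bash
python3 - <<'E'
from act import *
zg=pick(497,-120.2,0,23.5,opening=.6,effort=30,up=170)
cv2.imwrite("pics/w4.png",imaging.capture("wrist")); cv2.imwrite("pics/s4.png",cv2.resize(imaging.capture("side")[60:300,200:520],(640,480)))
E
```

```text
down hit=False t38.6 tcp [ 496.9 -120.1   23.3] open0.600 gf0.0 F [ 0.  -0.7  0.5]
gripped t39.0 tcp [ 497.2 -120.3   23.8] open0.234 gf29.2 F [0.2 0.  1.7]
lifted t40.4 tcp [ 496.5 -120.   169.3] open0.232 gf29.3 F [ 0.4 -0.4 -0.4]
```

View pics/s4.png

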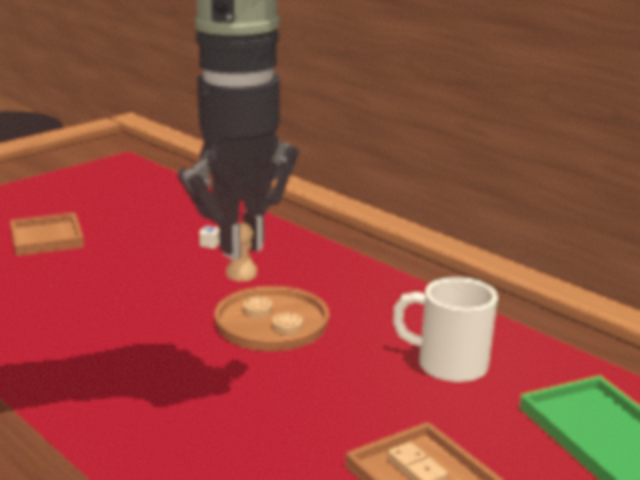

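View pics/w4.png

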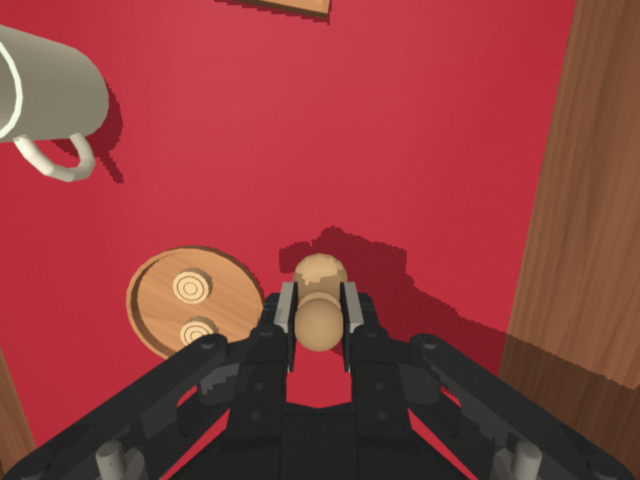

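The pawn hangs upright by its head in both views. I'll carry it slowly and check it above the tray.

```bash
python3 - <<'E'
from act import *
x,y=541.5,398; o=orient(x,y,150,-.41)
print(o); bot.movel([x,y,130],o,max_speed=150); bot.dwell(.5); st("over")
a=cv2.resize(imaging.capture("side")[60:240,120:360],(400,300),interpolation=cv2.INTER_CUBIC)
b=cv2.resize(imaging.capture("scene")[60:240,400:640],(400,300),interpolation=cv2.INTER_CUBIC)
cv2.imwrite("pics/s5.png",np.hstack([a,b]))
E
```

```text
[3.141592653589793, 0, -1.9807963267948965]
over t44.6 tcp [541.5 398.  130. ] open0.233 gf29.3 F [-0.2 -0.  -0.5]
```

View pics/s5.png

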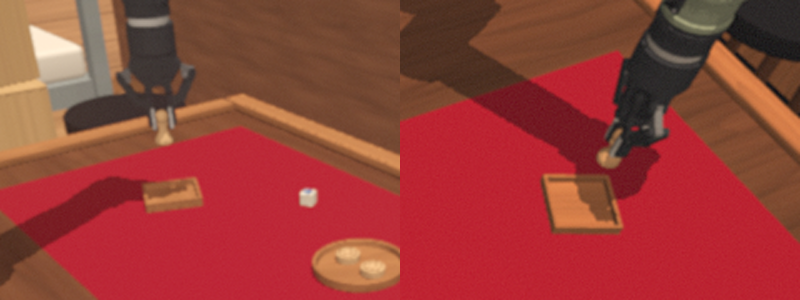

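The pawn is still upright at (165,130) in the left half, above the square tray, so I'll lower it.

```bash
python3 - <<'E'
from act import *
place(541.5,398,-.41,23.7,up=130,opening=.5)
bot.movel([541.5,398,220],max_speed=150); bot.dwell(.5); st("end")
i=cv2.resize(imaging.capture("wrist"),(400,300)); 
a=cv2.resize(imaging.capture("side")[120:345,190:490],(400,300),interpolation=cv2.INTER_CUBIC)
b=imaging.capture("scene"); cv2.imwrite("pics/scene6.png",b)
b=cv2.resize(b[150:360,150:570],(600,300),interpolation=cv2.INTER_CUBIC)
o=np.zeros((600,800,3),np.uint8); o[:300,:400]=i; o[:300,400:]=a; o[300:,:600]=b
cv2.imwrite("pics/s6.png",o)
E
```

```text
over t45.0 tcp [541.5 398.  130. ] open0.233 gf29.3 F [-0.   0.1 -0.9]
set hit=True t46.3 tcp [541.7 398.3  28.8] open0.235 gf29.6 F [-0.  -0.2  4.7]
released t46.7 tcp [540.8 397.6  27.5] open0.497 gf0.0 F [ 0.  -0.2 -0.1]
end t48.9 tcp [541.4 398.  219.8] open0.503 gf0.0 F [-0.7 -1.2 -0.1]
```

View pics/s6.png

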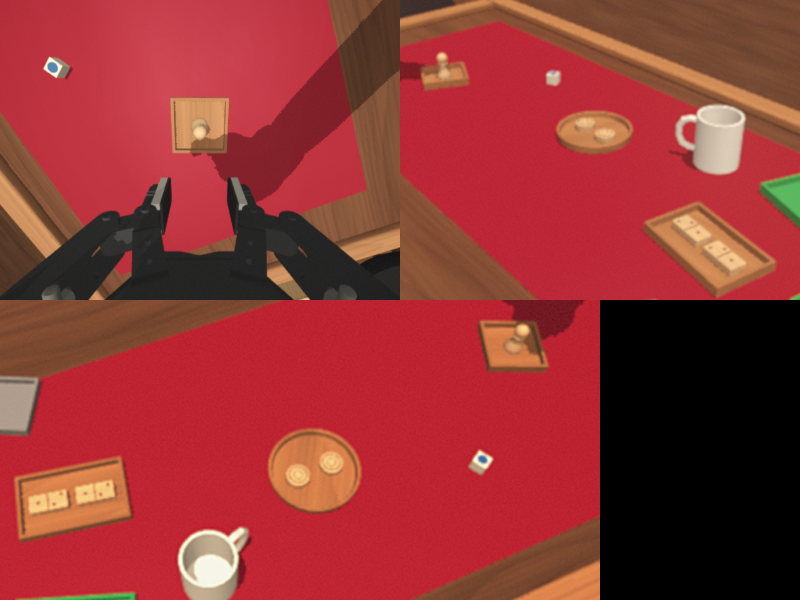

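All five pieces look in place. I'll check the pawn's lean numerically before handing in.

```bash
python3 - <<'E'
from h import *
for n in("scene","side"): print(n,w2p([[541.5,398,49],[541.5,398,7]],imaging.camera_model(n)).round(1))
print("seen scene head (516,171) foot (510,181.5); side head",(190+42*.75,120+58*.75),"foot",(190+44*.75,120+75*.75))
E
```

```text
scene [[514.6 171.3]
 [508.2 182.2]]
side [[220.4 163.3]
 [222.3 176.6]]
seen scene head (516,171) foot (510,181.5); side head (221.5, 163.5) foot (223.0, 176.25)
```

The pawn's head and foot match an upright pose to within about 2 px in both cameras.

```bash
python3 -c "
from bench import bot
print(bot.sign_off())"
```

```text
the job is handed in; nothing more can be done
None
```

I put all five pieces away in about 49 s of robot time and handed the job in, but sign-off returned no verdict: in the last pictures the dominoes lie flat in the brown long tray, the checkers flat in the dish and the pawn upright in the square tray, and the mug and chalk appear unmoved.

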